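# Seat a bottle stopper with the hand-cranked stoppering press

## Robot

A 6-joint arm with a two-finger parallel gripper is mounted at the origin on the work surface. World frame = base frame: x ahead of the robot, y to its left, z up, the work surface at z = 0. Lengths are in mm, angles in rad, forces in N, time in s.
With the tool pointing down it reaches from about 300 to 850 mm from the base axis. Payload 5.4 kg.
Tool frame: the origin (TCP) lies at the centre of the arm's flange, where the gripper is bolted on; the fingertips stand env.tips_ahead ahead of it and the grasp point (between the pads) lies 155 mm ahead of it (env.tips_ahead is the distance from the TCP to the fingertips, in mm); y points along the fingers, z is the direction in which the jaws open and shut, and the axes are right-handed (so a half turn about y gives the same grasp; the last joint's range is limited). The gripper opens to 85 mm and grips with 20 to 120 N. Pads are 22 mm wide; open, the fingers measure 114 mm over their backs; the gripper's body (76 mm by 85 mm) begins 54 mm behind the grasp point. The pads swing forward as they close: fully open they stand 13 mm farther back than shut.
Start: joints at [1.01, 0.158, 1.597, -0, 1.386, -0.21], TCP at [197.608, 539.962, 404.699] pointing down, gripper open.
Joint ranges: [-2.91, 2.91], [-0.94, 2.29], [0.18, 2.7], [-1.29, 4.43], [0.17, 2.64], [-3, 3]. Speed limits (rad/s): [2.57, 2.57, 3.14, 3.14, 3.14, 3.14].

## Interface

Orientations are given as a unit quaternion [w, x, y, z].
In Python, from rig import env gives the robot as it stands. The module is installed in compiled form; this text tells all that it offers.
- The arm moves only by the shell command python3 -m creep 'ROWS' [FORCE]. ROWS is JSON, one flat list of numbers, 5 for each row, row after row: the shift along the tool's x, y, z in mm, then the turn about the tool's y in degrees, then the opening, from 0 (shut) to 1 (fully open). A call has 1 to 10 rows; each row is the pose to reach, as a shift and turn from the pose commanded when the call began, along the tool's axes at that moment; what a row does not reach only later rows make up. A row lasts 1/12 s, in which the tool goes at most 41.7 mm and 7.16 degrees, less where a joint would pass 70% of its speed; a pose out of reach is approached as far as the arm can. A call with a gripper value outside its range is refused whole. The fingers move at their own pace and stop on an object; FORCE is the grip in N (left out, the last holds). Time passes only in rows, so rows that repeat a pose let the fingers close. It gives the time, the measured TCP pose, the force and the opening at its end, in the units of the state.
- env.state(): the state, without advancing time (a new reading comes with each control period).
- env.grab_frame(name): name is "side" or "top"; returns a dict with "pixels" (400x640x3 uint8, red, green, blue), "z_map" (400x640 float32, mm along the optical axis (not along the pixel's ray), 0 where there is no reading), "vertical_fov" (degrees; the focal length in pixels is half the picture's height over the tangent of half this angle, whatever the lens; pixels are square), "cx", "cy" (the principal point, pixels), "view" (4x4, takes a point from world to camera coordinates). Camera axes: x right, y up, looking along -z (the intrinsics and any distortion apply to the point x, -y, -z); pixel columns grow to the right and rows downward; lengths in mm; the calibration is good to about 2 mm. A picture is of the moment at which its call begins.
- env.sign_off(): hands the job in, once; it reports no verdict.
The state is a dict: "clock": time; "qpos": joint angles; "dq": joint speeds; "joint_efforts": joint torques, N m; "tool_pos": TCP position; "tool_rot": TCP orientation; "contact_force": force on the tool from outside, world axes, zero at the start; "wrist_torque": the same for the moment, N m; "width": finger opening in mm.
Only numpy, scipy, OpenCV 4.12 (cv2) and the standard library are available. Lean on these libraries where they do the work, as an engineer would, in place of code of your own. Each camera call takes 0.05 s, during which the arm holds its last target.

## Task

Push the shuttle of the bench stoppering press fully in by its knob, to bring the bottle under the press, then take the crank by its free-turning grip sleeve and wind the press down (clockwise seen from above) until the rubber stopper is fully home and the crank goes solid. Bed the rubber by leaning on the sleeve for a moment with about 10 N more than free turning takes; much more cracks the glass. Keep hold of the sleeve, as the sprung crank would fly back, wind it back up to its top stop and let go; leave the other things alone.

Things in the scene. Friction and masses are not known exactly. Their poses are not given: they have to be found in the camera images.
- press: Bench stoppering press, grey steel, fixed: base plate 190 x 180 x 18 mm with a tongue 80 mm wide reaching 160 mm to the front, two steel pillars left and right (132 mm apart), grey crosshead (50 mm deep, 176 mm wide, top 204 mm up), upright spindle with a crank on top. Origin on the bench under the spindle axis; x points to the back, away from the shuttle knob, z up.
- spindle_axis (a point): Point on the upright spindle axis, at the height of the middle of the grip sleeve when the press is at its top stop (300 mm above the bench). The sleeve runs round this axis on a circle of 60 mm radius.
- sleeve_mid (a point): Middle (half-way up) of the crank's black grip sleeve: an upright cylinder 23 to 25 mm across and 52 mm tall that spins freely on its pin; it stands on the crank arm, with nothing beside or above it. It sinks 30 mm for each turn downwards, as crank and spindle go down together.
- crank (a joint): Crank angle in rad: 0 at the top stop (start), growing clockwise from above as the press goes down, at most 9. A steep thread moves the plate 30 mm a turn (4.8 mm per rad). A return spring always pulls the crank back, net 0.06 N m at the top, 0.15 at 7.5 rad (1 to 2.5 N at the sleeve); friction adds 0.015 N m. Let go when wound down it whips back (over 7 rad/s counts as let fly).
- plate: Press plate under the crosshead, aluminium, 42 x 172 x 14 mm, with a round black rubber-soled foot (34 mm across) under its middle. Origin at the middle of its underside, 153 mm up at the top stop. The foot is screwed in or out by the last user: its sole stands 12 to 22 mm below the plate, not measured, so the way down to home is 23 to 34 mm (4.8 to 7.1 rad of the crank).
- shuttle_knob (a point): Middle of the upright black knob (23 mm across, 22 mm tall, 52 mm above the bench) at the front end of the shuttle, an aluminium slide that carries the bottle, loose in guide rails with 1.5 mm play. Fully in, against its stop, this point is 130 mm in front of the spindle axis; at the start it is 40 to 58 mm farther out. It slides along the press's x axis easily (about 1 N).
- bottle: Amber glass sample bottle, loose, about 160 g, 43 mm across, 70 mm tall to the lip, standing in a round nest 6 mm high on the shuttle, 130 mm behind the knob. Origin at the middle of its underside, z up. The foot must bear on it with 80 N or more for 0.15 s to bed the stopper (0.38 N m, 6.4 N at the sleeve, above free turning); over 180 N (0.86 N m, 14 N) the glass cracks. 10 N at the sleeve is right.
- stopper_top (a point): Middle of the top face of the bottle's black rubber stopper (head 25 mm across, 8 mm thick). At the start it stands 8 to 11 mm too high; it takes about 45 N of the foot (0.21 N m at the crank, 3.6 N at the sleeve, above free turning) to push it in, and when its head meets the lip it goes solid (about 90 N per 0.2 rad of the crank). Fully home it is 78 mm above the bottle's origin.
- bottle_lip (a point): Middle of the bottle's lip, 70 mm above its underside.
- done_bottle: Bystander: same kind of amber bottle, already stoppered, standing beside the press. Leave alone.
- clear_bottle: Bystander: same bottle in clear glass, already stoppered, on the other side of the press. Leave alone.
- beaker: Bystander: glass beaker, 70 mm across, 90 mm tall. Leave alone.
- reagent: Bystander: glass reagent bottle with a screw cap, 72 mm across, 150 mm tall. Leave alone.
- wash_bottle: Bystander: white wash bottle, 72 mm across, 200 mm tall. Leave alone.
- cylinder_glass: Bystander: graduated cylinder on a round foot, 56 mm across, 190 mm tall. Leave alone.
- card_tube: Bystander: cardboard tube lying down, 36 mm across, 200 mm long. Leave alone.

How it is judged (in metres and radians):
On the way, in this order (a step that is already met when the one before it is completed fails the run):
1. the shuttle is pushed fully in, with the stopper not yet pressed home (x of shuttle_knob in the frame of press above -0.1325 m and z of stopper_top in the frame of bottle above 0.0845 m), for 0.1 s.
2. the stopper is home on the lip and bedded: the press bears on the bottle with more than 80 N (z of stopper_top in the frame of bottle below 0.0792 m and contact force between plate and bottle above 80 N), for 0.15 s.
At the end, for the whole second after the job is handed in: The stopper's head sits on the lip (top at most 79.2 mm above the bottle's underside; home is 78), the crank is back at its top stop (within 0.25 rad), the shuttle is in (within 3 mm) and the bottle stands upright and still under the spindle (within 8 mm) (z of stopper_top in the frame of bottle below 0.0792 m and value of joint crank below 0.25 rad and x of shuttle_knob in the frame of press above -0.133 m and angle between bottle's own z axis and vertical below 0.1 rad and horizontal distance between bottle and press below 0.008 m and linear speed of bottle below 0.02 m/s); the robot touches nothing.
It fails at once if the glass is cracked: the press bears on the bottle with more than 180 N (contact force between plate and bottle above 180 N).
It fails at once if the crank is let fly: it whips back faster than 7 rad/s (velocity of joint crank below -7 rad/s).
It fails at once if the bottle being stoppered is tipped (angle between bottle's own z axis and vertical above 0.3 rad).
It fails at once if a thing standing by is shifted by more than 25 mm (distance of any of done_bottle, clear_bottle, beaker, reagent, wash_bottle, cylinder_glass, card_tube from where it was at the start of the episode above 0.025 m).
It also fails if it takes over 72 s, if anything falls off the work surface, if the arm or the gripper's body presses on something with over 40 N, if the wrist force passes 120 N, or if a joint passes its speed limit or range.

## Working session

There is one attempt and no reset: what is moved stays moved. The work goes in short steps, Python scripts to look and compute and a shell command to move; the robot and the scene stay as the last step left them, time stands still between calls to the robot, and variables do not carry over. Pictures are saved under pics/ and viewed, and the job is handed in when it is done.

```bash
mkdir -p pics; cat > h.py <<'E'
import numpy as np, cv2
from rig import env
def save(f,name,crop=None,scale=1):
    im=f["pixels"][:,:,::-1]
    if crop: x0,y0,x1,y1=crop; im=im[y0:y1,x0:x1]
    if scale!=1: im=cv2.resize(im,None,fx=scale,fy=scale,interpolation=cv2.INTER_CUBIC)
    cv2.imwrite("pics/"+name,im)
def pt(f,u,v,z=None):
    F=200/np.tan(np.radians(f["vertical_fov"])/2)
    if z is None: z=np.median([q for q in f["z_map"][int(v)-1:int(v)+2,int(u)-1:int(u)+2].ravel() if q>0])
    c=np.array([(u-f["cx"])/F*z,-(v-f["cy"])/F*z,-z,1])
    return (np.linalg.inv(f["view"])@c)[:3]
def ray(f,u,v,h):
    a=pt(f,u,v,100.);b=pt(f,u,v,1000.)
    return a+(b-a)*(h-a[2])/(b[2]-a[2])
E
python3 - <<'E'
from h import *
import pickle
for n in("side","top"):
    f=env.grab_frame(n); pickle.dump(f,open(n+".pkl","wb")); save(f,n+"0.png")
    print(n,{k:(v if not hasattr(v,'shape') or v.size<20 else v.shape) for k,v in f.items()})
print(env.state(), env.tips_ahead)
E
```

```text
side {'pixels': (400, 640, 3), 'z_map': (400, 640), 'vertical_fov': 49.1439719496016, 'cx': 321.1684738859993, 'cy': 203.0154521230125, 'view': array([[ 7.47816167e-01, -6.63565976e-01,  2.12409041e-02,
        -4.26149355e+02],
       [ 3.21564334e-01,  3.90011619e-01,  8.62836784e-01,
        -3.31382662e+02],
       [-5.80833332e-01, -6.38412979e-01,  5.05036145e-01,
        -1.26675545e+03],
       [ 0.00000000e+00,  0.00000000e+00,  0.00000000e+00,
         1.00000000e+00]])}
top {'pixels': (400, 640, 3), 'z_map': (400, 640), 'vertical_fov': 48.89806276446513, 'cx': 323.4708460123626, 'cy': 196.57461612665514, 'view': array([[ 2.44277368e-02, -9.99523172e-01,  1.88868862e-02,
        -7.49547704e+01],
       [ 9.94930865e-01,  2.61503266e-02,  9.71016677e-02,
        -5.42479192e+02],
       [-9.75492651e-02,  1.64191721e-02,  9.95095248e-01,
        -1.53318093e+03],
       [ 0.00000000e+00,  0.00000000e+00,  0.00000000e+00,
         1.00000000e+00]])}
{'clock': 0.1, 'qpos': array([ 1.00987438e+00,  1.58980820e-01,  1.59813088e+00, -1.09617473e-05,
        1.38617437e+00, -2.10099476e-01]), 'dq': array([-0.00054251, -0.00239398, -0.00148447, -0.00057336,  0.00039543,
       -0.00124342]), 'joint_efforts': array([-3.74362562e-04, -3.96990001e+01, -3.32337570e+01, -2.22596295e-04,
        4.12479218e-03,  2.26352620e-05]), 'tool_pos': array([197.49231457, 539.74797543, 403.80571658]), 'tool_rot': array([-0.6956998 ,  0.6968122 , -0.12362024,  0.12317703]), 'contact_force': array([ 0.1041348 , -0.0426355 , -1.06763321]), 'wrist_torque': array([ 0.00971364,  0.01909484, -0.02025492]), 'width': 85.10460756255426} 173.4
```

View pics/side0.png

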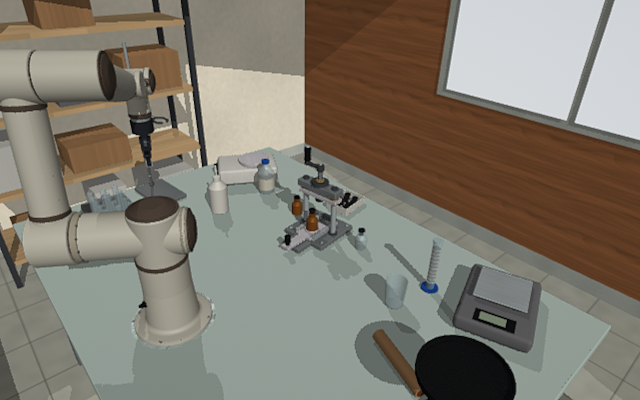

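View pics/top0.png

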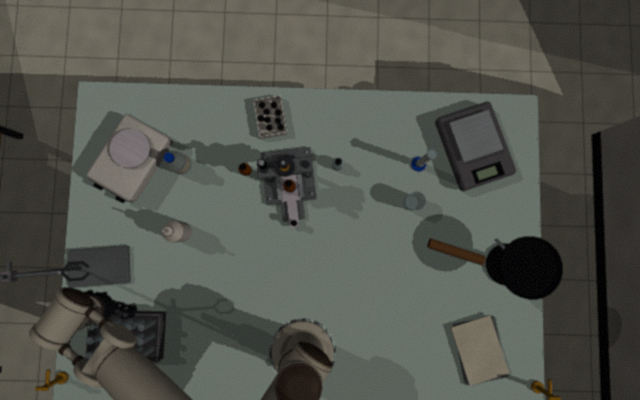

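```bash
python3 - <<'E'
from h import *
import pickle
f=pickle.load(open("side.pkl","rb"));save(f,"s1.png",(260,130,390,265),5) if 0 else save(f,"s1.png",(260,135,380,255),5)
f=pickle.load(open("top.pkl","rb"));save(f,"t1.png",(230,135,350,235),6)
E
```

```text
(no output)
```

View pics/s1.png

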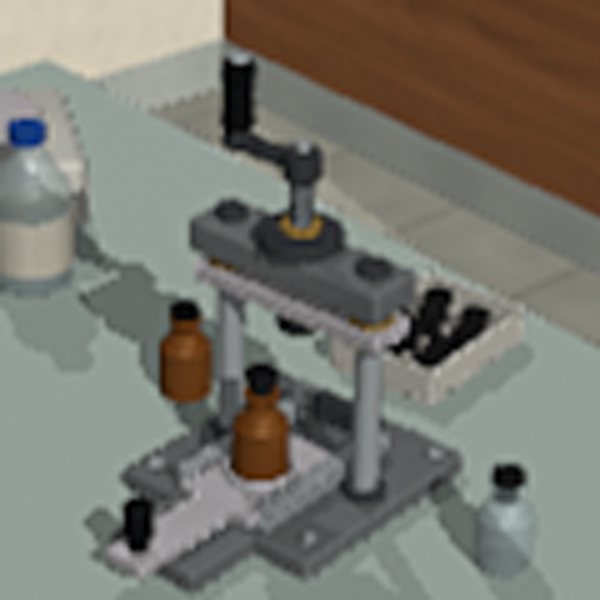

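View pics/t1.png

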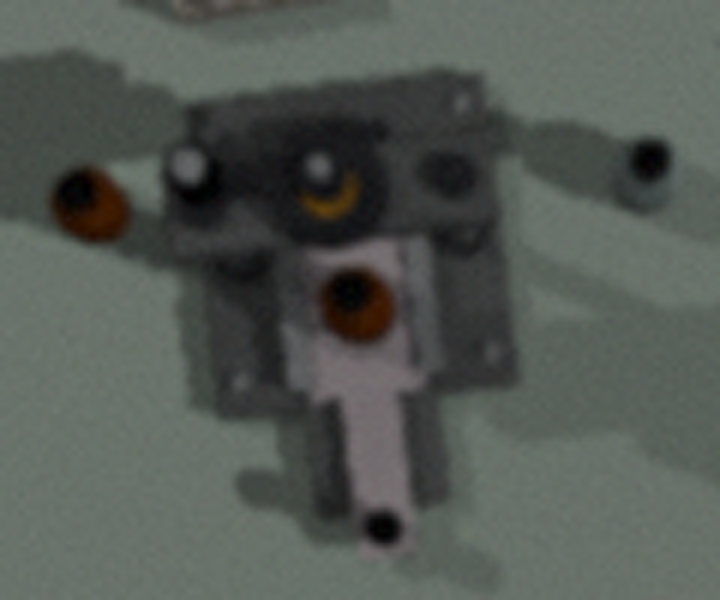

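```bash
python3 - <<'E'
from h import *
import pickle
np.set_printoptions(precision=1,suppress=True)
s=pickle.load(open("side.pkl","rb"));t=pickle.load(open("top.pkl","rb"))
def T(u,v,h): return ray(t,230+u/6,135+v/6,h)
def S(u,v,h): return ray(s,260+u/5,135+v/5,h)
def D(f,u,v):
  return pt(f,u,v)
print("knob top T",T(383,524,63),D(t,230+383/6,135+524/6)); print("knob mid S",S(137,525,52),D(s,260+137/5,135+525/5))
print("sleeve top T",T(190,165,328),D(t,230+190/6,135+168/6)); print("sleeve mid S",S(238,97,300),D(s,260+238/5,135+97/5), D(s,260+238/5,135+60/5))
print("boss T",T(319,165,285),D(t,230+319/6,135+166/6)); print("boss S",S(306,148,285),D(s,260+306/5,135+152/5))
for n,u,v in(("scrBR",463,102),("scrFR",493,350),("scrFL",240,382)): print(n,T(u,v,19))
for n,u,v in(("scrFR",310,538),("scrBR",436,453),("scrBL?",155,463)): print(n,S(u,v,19))
print("pillar screws T: L hidden, R",T(447,172,206)); print("S L",S(232,210,207)," R",S(376,268,207))
print("bottle T",T(350,290,107), "S",S(262,378,107))
print("plate edge ends S", D(s,260+300/5,135+240/5))
# crosshead points by depth
P=[]
for v in range(140,190):
  for u in range(255,320):
    p=pt(t,u,v,float(t["z_map"][v,u])) if t["z_map"][v,u]>0 else None
    if p is not None and 195<p[2]<210: P.append(p)
P=np.array(P);print(len(P),np.median(P[:,2]))
r=cv2.minAreaRect(P[:,:2].astype(np.float32));print(r)
E
```

```text
knob top T [449.   39.2  63. ] [448.8  39.   67.1]
knob mid S [444.7  37.8  52. ] [441.6  33.7  55.6]
sleeve top T [608.4 123.8 328. ] [605.9 122.9 334.2]
sleeve mid S [608.6 125.6 300. ] [602.8 118.8 304. ] [603.7 120.1 331.4]
boss T [617.6  65.5 285. ] [617.3  65.5 283.7]
boss S [611.5  55.9 285. ] [616.4  61.2 278.5]
scrBR [704.6   1.3  19. ]
scrFR [555.6 -20.7  19. ]
scrFL [532.5 128.6  19. ]
scrFR [558.2 -17.   19. ]
scrBR [706.1   4.4  19. ]
scrBL? [532.9 130.5  19. ]
pillar screws T: L hidden, R [629.5   4.2 206. ]
S L [609.8 133.1 207. ]  R [630.5   1.1 207. ]
bottle T [578.1  59.6 107. ] S [580.6  63.6 107. ]
plate edge ends S [605.8  53.6 215.9]
433 203.82002606448123
((615.8529052734375, 67.04430389404297), (56.163265228271484, 175.93374633789062), 8.81405258178711)
```

```bash
cat >> h.py <<'E'
from scipy.spatial.transform import Rotation
np.set_printoptions(precision=2,suppress=True)
TH=np.radians(8.9); C=np.array([618.8,66.3])
PX=np.array([np.cos(TH),np.sin(TH)]); PY=np.array([-PX[1],PX[0]])
def R(): 
    q=env.state()["tool_rot"]; return Rotation.from_quat(q[[1,2,3,0]]).as_matrix()
def press(p): d=np.asarray(p)[:2]-C; return np.array([d@PX,d@PY])
def world(a,b): return C+a*PX+b*PY
def st():
    s=env.state(); M=R(); f=s["contact_force"]
    print("t",round(s["clock"],2),"tool",s["tool_pos"],"press",press(s["tool_pos"]),"Fworld",f,"Fpress",np.array([f[:2]@PX,f[:2]@PY]),"w",round(s["width"],1),"yaw_x-press(deg)",round(float(np.degrees(np.arctan2(M[1,0],M[0,0])-TH)),2),"q",s["qpos"])
def togo(x,y,z):
    M=R(); print("toolshift",M.T@(np.array([x,y,z])-env.state()["tool_pos"]))
E
python3 - <<'E'
from h import *
print(R()); st(); print(press([448,38.5]),press([608.5,124.5]))
w=world(-210,0);print(w)
t=__import__("pickle").load(open("top.pkl","rb"))
print("wash",ray(t,175,228,200),"reagent",ray(t,170,157,150),"done",ray(t,244,168,78))
E
```

```text
[[ 0.94 -0.    0.34]
 [-0.34 -0.    0.94]
 [-0.   -1.   -0.  ]]
t 0.1 tool [197.49 539.75 403.81] press [-342.99  532.93] Fworld [ 0.1  -0.04 -1.07] Fpress [ 0.1  -0.06] w 85.1 yaw_x-press(deg) -29.0 q [ 1.01  0.16  1.6  -0.    1.39 -0.21]
[-173.04   -1.04] [-1.17 59.09]
[411.33  33.81]
wash [416.94 401.   200.  ] reagent [649.07 446.3  150.  ] done [630.79 215.47  78.  ]
```

```bash
python3 - <<'E'
from h import *
togo(*world(-225,0),430)
E
```

```text
toolshift [ 361.56  -25.64 -408.95]
```

```bash
python3 -m creep '[20,-25,-25,0,0, 40,-26,-48,-3,0, 70,-26,-80,-6,0, 100,-26,-110,-10,0, 130,-26,-145,-14,0, 160,-26,-180,-18,0, 190,-26,-215,-22,0, 220,-26,-250,-25,0, 250,-26,-285,-29,0, 280,-26,-318,-29,0]' 40; python3 - <<'E'
from h import *
st();togo(*world(-225,0),430)
E
```

```text
clock: 0.93
tool_pos: [340.8, 169.3, 430.4]
tool_rot: [0.705, -0.705, -0.056, 0.056]
contact_force: [1.2, -0.2, 0.4]
width: -0.1
t 0.93 tool [340.77 169.34 430.45] press [-258.74  144.82] Fworld [ 1.17 -0.16  0.42] Fpress [ 1.13 -0.34] w -0.1 yaw_x-press(deg) 0.2 q [ 0.14 -0.41  2.06  0.    1.49 -1.59]
toolshift [  33.24    0.45 -144.93]
```

```bash
python3 -m creep '[15,0,-40,0,0, 30,0,-80,0,0, 33,0,-115,0,0, 33,0,-145,0,0, 33,40,-145,0,0, 33,80,-145,0,0, 33,120,-145,0,0, 33,160,-145,0,0, 33,190,-145,0,0, 33,210,-145,0,0]'; python3 - <<'E'
from h import *
st();togo(*world(-225,0),219)
f=env.grab_frame("side"); save(f,"s2.png",(240,80,380,255),3)
E
```

```text
clock: 1.77
tool_pos: [394.0, 33.4, 217.1]
tool_rot: [0.706, -0.704, -0.053, 0.057]
contact_force: [0.1, 0.2, 0.7]
width: -0.3
t 1.77 tool [394.04  33.37 217.13] press [-227.15    2.24] Fworld [0.12 0.2  0.69] Fpress [0.15 0.18] w -0.3 yaw_x-press(deg) -0.01 q [-0.22 -0.06  2.23 -0.    0.97 -1.95]
toolshift [ 2.14 -1.89 -2.24]
```

View pics/s2.png

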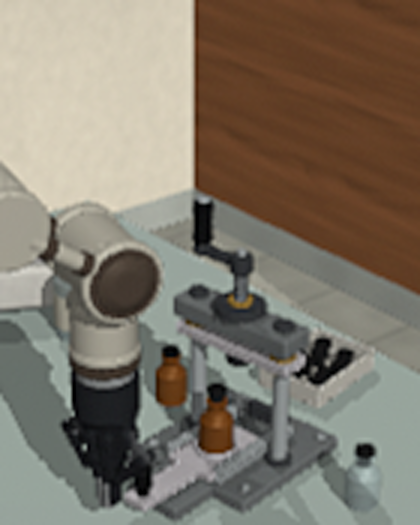

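```bash
python3 -m creep '[4,-3,-3,0,0, 9,-3,-3,0,0, 14,-3,-3,0,0, 18,-3,-3,0,0, 22,-3,-3,0,0, 26,-3,-3,0,0, 30,-3,-3,0,0, 34,-3,-3,0,0, 38,-3,-3,0,0, 42,-3,-3,0,0]'; python3 - <<'E'
from h import *
st()
E
python3 -m creep '[3,0,0,0,0, 6,0,0,0,0, 9,0,0,0,0, 12,0,0,0,0, 15,0,0,0,0, 18,0,0,0,0, 21,0,0,0,0, 24,0,0,0,0, 26,0,0,0,0, 26,0,0,0,0]'; python3 - <<'E'
from h import *
st()
f=env.grab_frame("side"); save(f,"s3.png",(240,80,380,255),3)
E
```

```text
clock: 2.65
tool_pos: [438.1, 36.7, 223.5]
tool_rot: [0.705, -0.705, -0.055, 0.055]
contact_force: [-2.3, -0.3, 2.0]
width: -0.3
t 2.65 tool [438.09  36.66 223.55] press [-183.12   -1.32] Fworld [-2.27 -0.34  1.97] Fpress [-2.29  0.02] w -0.3 yaw_x-press(deg) 0.01 q [-0.19  0.05  2.11 -0.    0.98 -1.92]
clock: 3.48
tool_pos: [464.1, 40.6, 223.7]
tool_rot: [-0.705, 0.705, 0.055, -0.055]
contact_force: [-1.1, 0.9, -0.3]
width: -0.2
t 3.48 tool [464.13  40.62 223.71] press [-156.78   -1.45] Fworld [-1.08  0.9  -0.26] Fpress [-0.92  1.06] w -0.2 yaw_x-press(deg) 0.0 q [-0.17  0.11  2.04  0.    0.99 -1.9 ]
```

View pics/s3.png

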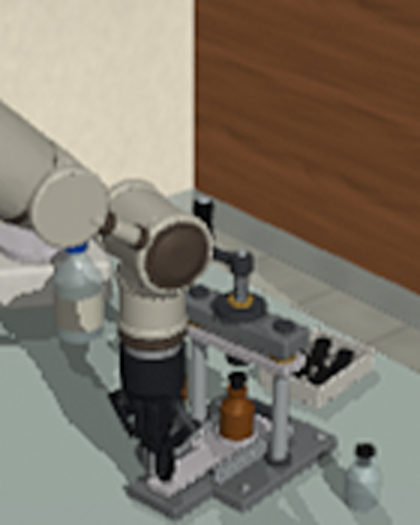

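Nearly in; continue by small steps until force rises.

```bash
python3 -m creep '[1,0,0,0,0, 2,0,0,0,0, 3,0,0,0,0, 4,0,0,0,0, 5,0,0,0,0, 5,0,0,0,0]'; python3 - <<'E'
from h import *
st()
E
python3 -m creep '[0.5,0,0,0,0, 1,0,0,0,0, 1.5,0,0,0,0, 2,0,0,0,0, 2,0,0,0,0]'; python3 - <<'E'
from h import *
st()
E
```

```text
clock: 4.03
tool_pos: [468.2, 41.3, 223.6]
tool_rot: [-0.705, 0.705, 0.054, -0.056]
contact_force: [-5.7, -1.2, 4.5]
width: -0.2
t 4.03 tool [468.19  41.32 223.62] press [-152.66   -1.38] Fworld [-5.68 -1.15  4.51] Fpress [-5.79 -0.26] w -0.2 yaw_x-press(deg) 0.02 q [-0.17  0.12  2.03 -0.    0.99 -1.9 ]
clock: 4.45
tool_pos: [469.1, 41.6, 223.2]
tool_rot: [0.705, -0.705, -0.053, 0.058]
contact_force: [-11.9, -1.6, 9.5]
width: -0.0
t 4.45 tool [469.06  41.61 223.2 ] press [-151.76   -1.23] Fworld [-11.9   -1.57   9.49] Fpress [-12.     0.29] w -0.0 yaw_x-press(deg) 0.05 q [-0.17  0.13  2.03 -0.    1.   -1.89]
```

```bash
python3 -m creep '[-8,0,0,0,0, -25,0,0,0,0, -30,-30,0,0,0, -30,-70,0,0,0, -30,-110,0,0,0, -30,-150,0,0,0.6, -30,-190,0,0,0.6, -30,-230,0,0,0.6, -30,-270,0,0,0.6, -30,-305,0,0,0.6]'; python3 - <<'E'
from h import *
st(); togo(*world(-0.5,60),528)
f=env.grab_frame("side"); save(f,"s4.png",(240,80,380,255),3)
f=env.grab_frame("top"); save(f,"t4.png",(230,135,350,235),6)
E
```

```text
clock: 5.28
tool_pos: [440.6, 37.1, 532.0]
tool_rot: [-0.705, 0.705, 0.057, -0.053]
contact_force: [0.2, -0.4, 0.3]
width: 51.1
t 5.28 tool [440.57  37.13 531.97] press [-180.6    -1.24] Fworld [ 0.16 -0.38  0.31] Fpress [ 0.1 -0.4] w 51.1 yaw_x-press(deg) 0.01 q [-0.19 -0.25  1.75  0.    1.64 -1.92]
toolshift [180.08   4.72  61.23]
```

View pics/s4.png

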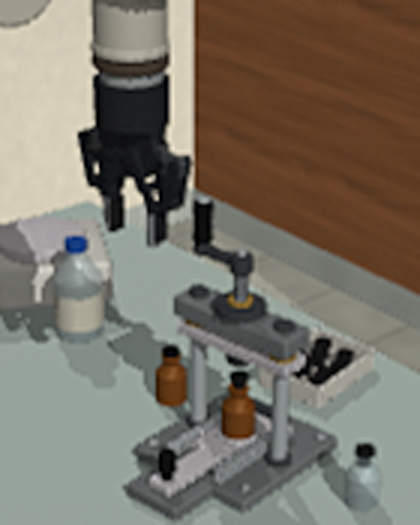

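View pics/t4.png

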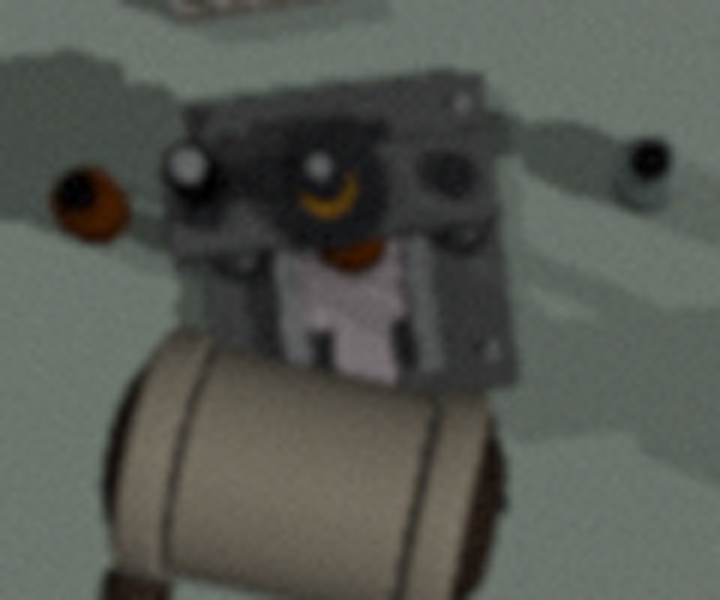

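```bash
python3 - <<'E'
from h import *
f=env.grab_frame("side");save(f,"s5.png",(280,150,380,255),6)
p=ray(f,295.7,234.3,52);print(p,press(p))
E
python3 -m creep '[25,0,10,0,0.6, 55,0,20,0,0.6, 90,0,30,0,0.6, 125,0,45,0,0.6, 155,0,55,0,0.6, 175,0,60,0,0.6, 180,2,61,0,0.6, 180,4,61,0,0.6]'; python3 - <<'E'
from h import *
st(); togo(*world(-0.5,60),528)
f=env.grab_frame("side"); save(f,"s6.png",(240,30,380,205),3)
f=env.grab_frame("top"); save(f,"t6.png",(230,135,350,235),6)
E
```

```text
[488.76  46.64  52.  ] [-131.52    0.7 ]
clock: 6.1
tool_pos: [610.0, 125.4, 522.2]
tool_rot: [0.705, -0.705, -0.054, 0.056]
contact_force: [0.0, 0.4, -0.3]
width: 51.3
t 6.1 tool [609.99 125.44 522.19] press [ 0.45 59.79] Fworld [ 0.05  0.43 -0.31] Fpress [0.12 0.42] w 51.3 yaw_x-press(deg) 0.04 q [ 0.01  0.24  1.28  0.    1.63 -1.72]
toolshift [-0.97 -5.81  0.21]
```

View pics/s5.png

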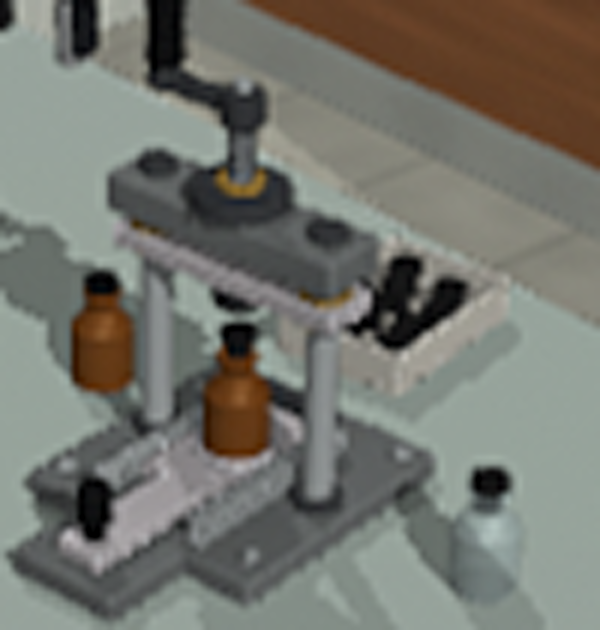

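View pics/s6.png

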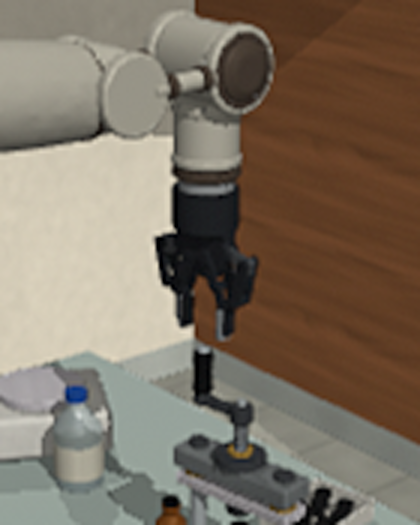

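```bash
python3 -m creep '[-1,15,0,0,0.6, -1,35,0,0,0.6, -1,50,0,0,0.6, -1,58,0,0,0.6, -1,58,0,0,0.6]'; python3 - <<'E'
from h import *
st()
E
python3 -m creep '[0,0,0,0,0.4, 0,0,0,0,0.3, 0,0,0,0,0.2, 0,0,0,0,0, 0,0,0,0,0, 0,0,0,0,0, 0,0,0,0,0]' 60; python3 - <<'E'
from h import *
st()
f=env.grab_frame("side"); save(f,"s7.png",(240,30,380,205),3)
E
```

```text
clock: 6.62
tool_pos: [607.2, 124.5, 464.6]
tool_rot: [0.705, -0.705, -0.053, 0.056]
contact_force: [0.0, 0.3, -0.5]
width: 51.8
t 6.62 tool [607.2  124.45 464.62] press [-2.46 59.25] Fworld [ 0.03  0.29 -0.52] Fpress [0.08 0.28] w 51.8 yaw_x-press(deg) -0.04 q [ 0.01  0.24  1.38 -0.    1.52 -1.72]
clock: 7.2
tool_pos: [608.2, 126.1, 468.9]
tool_rot: [0.706, -0.704, -0.056, 0.054]
contact_force: [-1.4, 4.1, 2.6]
width: 21.9
t 7.2 tool [608.19 126.09 468.94] press [-1.23 60.71] Fworld [-1.42  4.05  2.63] Fpress [-0.77  4.22] w 21.9 yaw_x-press(deg) 0.07 q [ 0.01  0.24  1.37  0.    1.52 -1.72]
```

View pics/s7.png

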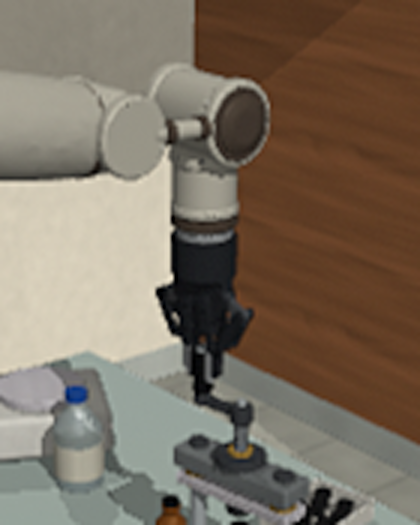

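```bash
cat > arc.py <<'E'
import sys,numpy as np
a,b,n=float(sys.argv[1]),float(sys.argv[2]),int(sys.argv[3])
P=lambda p:np.array([60*np.sin(p),4.775*p,60*(np.cos(p)-1)])
r=lambda p:np.round(P(p)*2)/2
for k in range(1,n+1):
    p=a+(b-a)*k/n; print(round(p,3),(r(p)-r(a)).tolist())
E
cat > chk.py <<'E'
from h import *
import sys
s=env.state();p=press(s["tool_pos"]);f=s["contact_force"];fp=np.array([f[:2]@PX,f[:2]@PY])
phi=np.arctan2(p[0]+1.0,p[1]); phi=phi+2*np.pi*round((float(sys.argv[1])-phi)/(2*np.pi)) if len(sys.argv)>1 else phi
t=np.array([np.cos(phi),-np.sin(phi)]);rr=np.array([np.sin(phi),np.cos(phi)])
print("t %.2f press %.1f %.1f z %.1f rad %.1f phi %.3f | Ftan(resist) %.1f Frad %.1f Fz %.1f w %.1f"%(s["clock"],*p,s["tool_pos"][2],np.hypot(p[0]+1.,p[1]),phi,-fp@t,fp@rr,f[2],s["width"]))
E
python3 arc.py 0 1.0 10; python3 chk.py 0
```

```text
0.1 [6.0, 0.5, -0.5]
0.2 [12.0, 1.0, -1.0]
0.3 [17.5, 1.5, -2.5]
0.4 [23.5, 2.0, -4.5]
0.5 [29.0, 2.5, -7.5]
0.6 [34.0, 3.0, -10.5]
0.7 [38.5, 3.5, -14.0]
0.8 [43.0, 4.0, -18.0]
0.9 [47.0, 4.5, -22.5]
1.0 [50.5, 5.0, -27.5]
t 7.25 press -1.2 60.7 z 468.9 rad 60.7 phi -0.004 | Ftan(resist) 0.9 Frad 5.7 Fz 2.3 w 21.4
```

```bash
python3 -m creep '[6,0.5,0.5,0,0, 12,1,0,0,0, 17.5,1.5,-1.5,0,0, 23.5,2,-3.5,0,0, 29,2.5,-6.5,0,0, 34,3,-9.5,0,0, 38.5,3.5,-13,0,0, 43,4,-17,0,0, 47,4.5,-21.5,0,0, 50.5,5,-26.5,0,0]' 60;  python3 chk.py 1; python3 arc.py 1 2.2 10
python3 - <<'E'
from h import *
f=env.grab_frame("side"); save(f,"s8.png",(240,60,380,235),3)
E
```

```text
clock: 8.08
tool_pos: [663.3, 106.1, 463.8]
tool_rot: [-0.705, 0.705, 0.056, -0.054]
contact_force: [-2.7, -0.6, 7.3]
width: 21.2
t 8.08 press 50.1 32.4 z 463.8 rad 60.5 phi 1.006 | Ftan(resist) 1.3 Frad -2.4 Fz 7.3 w 21.2
1.12 [3.5, 0.5, -6.5]
1.24 [6.0, 1.0, -13.0]
1.36 [8.0, 1.5, -20.0]
1.48 [9.5, 2.0, -27.0]
1.6 [9.5, 2.5, -34.5]
1.72 [9.0, 3.0, -41.5]
1.84 [7.5, 4.0, -48.5]
1.96 [5.0, 4.5, -55.5]
2.08 [2.0, 5.0, -61.5]
2.2 [-2.0, 5.5, -68.0]
```

View pics/s8.png

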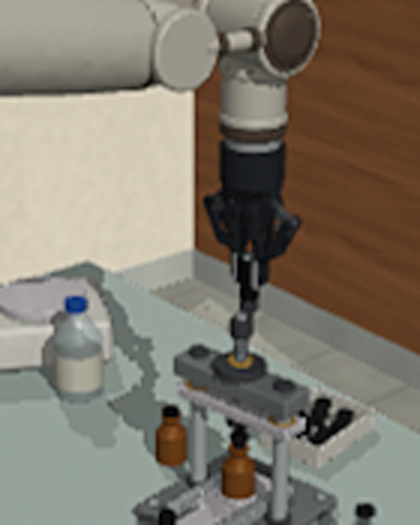

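```bash
python3 -m creep '[3.5,0,-6.5,0,0, 6,0.5,-13,0,0, 8,1,-20,0,0, 9.5,1.5,-27,0,0, 9.5,2,-34.5,0,0, 9,2.5,-41.5,0,0, 7.5,3.5,-48.5,0,0, 5,4,-55.5,0,0, 2,4.5,-61.5,0,0, -2,5,-68,0,0]';  python3 chk.py 2.2; python3 arc.py 2.2 3.2 10
```

```text
clock: 8.97
tool_pos: [670.9, 39.0, 458.1]
tool_rot: [0.705, -0.705, -0.055, 0.055]
contact_force: [-6.0, 5.1, 7.1]
width: 21.4
t 8.97 press 47.3 -35.0 z 458.1 rad 59.6 phi 2.198 | Ftan(resist) 1.8 Frad -7.7 Fz 7.1 w 21.4
2.3 [-4.0, 0.5, -4.5]
2.4 [-8.0, 1.0, -8.5]
2.5 [-12.5, 1.5, -12.5]
2.6 [-17.5, 2.0, -16.0]
2.7 [-23.0, 2.5, -18.5]
2.8 [-28.5, 3.0, -21.0]
2.9 [-34.0, 3.5, -23.0]
3.0 [-40.0, 4.0, -24.0]
3.1 [-46.0, 4.5, -24.5]
3.2 [-52.0, 5.0, -24.5]
```

```bash
python3 -m creep '[-5,0.5,-4,0,0, -9,0.5,-8,0,0, -13.5,1,-12,0,0, -18.5,1.5,-15.5,0,0, -24,2,-18,0,0, -29.5,2.5,-20.5,0,0, -35,3,-22.5,0,0, -41,3.5,-23.5,0,0, -47,4,-24,0,0, -53,4.5,-24,0,0]';  python3 chk.py 3.2; python3 arc.py 3.2 3.9 10
```

```text
clock: 9.8
tool_pos: [622.6, 7.3, 453.5]
tool_rot: [0.705, -0.705, -0.056, 0.054]
contact_force: [0.3, 4.4, 6.5]
width: 21.5
t 9.80 press -5.4 -58.9 z 453.5 rad 59.1 phi 3.216 | Ftan(resist) 0.6 Frad -4.4 Fz 6.5 w 21.5
3.27 [-4.0, 0.0, 0.5]
3.34 [-8.5, 0.5, 1.0]
3.41 [-12.5, 1.0, 2.0]
3.48 [-16.5, 1.0, 3.5]
3.55 [-20.5, 1.5, 5.0]
3.62 [-24.0, 2.0, 6.5]
3.69 [-28.0, 2.0, 9.0]
3.76 [-31.5, 2.5, 11.0]
3.83 [-34.5, 3.0, 13.5]
3.9 [-38.0, 3.0, 16.5]
```

```bash
python3 -m creep '[-4,0,1,0,0, -8.5,0.5,1.5,0,0, -12.5,0.5,2.5,0,0, -16.5,1,4,0,0, -20.5,1,5.5,0,0, -24,1.5,7,0,0, -28,2,9.5,0,0, -31.5,2,11.5,0,0, -34.5,2.5,14,0,0, -38,3,17,0,0]';  python3 chk.py 3.9; python3 arc.py 3.9 4.3 8
```

```text
clock: 10.63
tool_pos: [582.3, 18.2, 450.1]
tool_rot: [-0.705, 0.705, 0.056, -0.054]
contact_force: [3.6, 2.7, 6.6]
width: 21.8
t 10.63 press -43.5 -41.9 z 450.1 rad 59.7 phi 3.934 | Ftan(resist) 1.3 Frad -4.3 Fz 6.6 w 21.8
3.95 [-2.0, 0.5, 2.0]
4.0 [-4.0, 0.5, 4.5]
4.05 [-6.0, 1.0, 6.5]
4.1 [-7.5, 1.0, 9.0]
4.15 [-9.5, 1.5, 11.5]
4.2 [-11.0, 1.5, 14.0]
4.25 [-12.0, 2.0, 16.5]
4.3 [-13.5, 2.0, 19.5]
```

```bash
python3 -m creep '[-1.5,0.5,2,0,0, -3.5,0.5,4.5,0,0, -5.5,1,6.5,0,0, -7,1,9,0,0, -9,1.5,11.5,0,0, -10.5,1.5,14,0,0, -11.5,2,16.5,0,0, -13,2,19.5,0,0]';  python3 chk.py 4.3; python3 arc.py 4.3 4.7 8
python3 - <<'E'
from h import *
f=env.grab_frame("side"); save(f,"s9.png",(270,130,370,255),5)
E
```

```text
clock: 11.3
tool_pos: [566.9, 34.3, 448.5]
tool_rot: [-0.704, 0.706, 0.056, -0.053]
contact_force: [5.7, -3.2, 5.2]
width: 21.6
t 11.30 press -56.2 -23.6 z 448.5 rad 60.1 phi 4.308 | Ftan(resist) 5.7 Frad -3.2 Fz 5.2 w 21.6
4.35 [-1.0, 0.5, 2.5]
4.4 [-2.0, 0.5, 5.5]
4.45 [-3.0, 0.5, 8.5]
4.5 [-3.5, 1.0, 11.5]
4.55 [-4.0, 1.0, 14.5]
4.6 [-4.5, 1.5, 17.5]
4.65 [-5.0, 1.5, 20.5]
4.7 [-5.0, 2.0, 23.5]
```

View pics/s9.png

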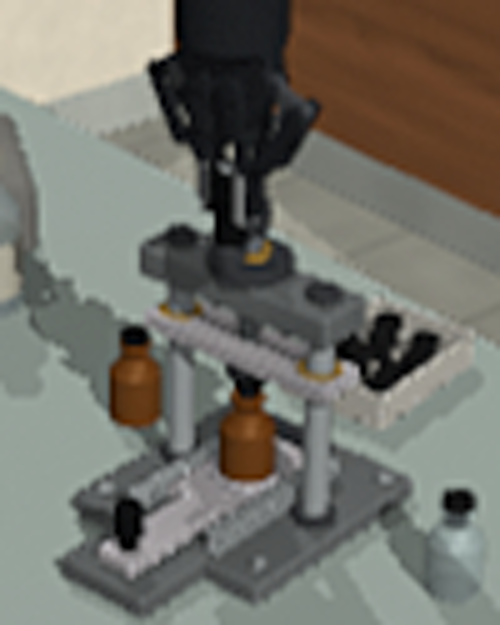

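```bash
python3 -m creep '[-1,0,2.5,0,0, -2,0.5,5.5,0,0, -3,0.5,8.5,0,0, -3.5,1,11.5,0,0, -4,1,14.5,0,0, -4,1,17.5,0,0, -4.5,1.5,20.5,0,0, -4.5,2,23.5,0,0]';  python3 chk.py 4.7; python3 arc.py 4.7 5.2 10
```

```text
clock: 12.02
tool_pos: [558.3, 56.4, 446.5]
tool_rot: [-0.703, 0.707, 0.055, -0.054]
contact_force: [0.2, -4.7, 10.0]
width: 21.5
t 12.02 press -61.3 -0.4 z 446.5 rad 60.3 phi 4.706 | Ftan(resist) 4.7 Frad 0.5 Fz 10.0 w 21.5
4.75 [0.0, 0.0, 3.0]
4.8 [0.0, 0.5, 5.5]
4.85 [0.5, 0.5, 8.5]
4.9 [1.0, 1.0, 11.5]
4.95 [1.5, 1.0, 14.5]
5.0 [2.5, 1.5, 17.5]
5.05 [3.5, 1.5, 20.5]
5.1 [4.5, 2.0, 23.0]
5.15 [5.5, 2.0, 26.0]
5.2 [7.0, 2.5, 28.5]
```

```bash
python3 -m creep '[0,0,3,0,0, 0,0,5.5,0,0, 0.5,0,8.5,0,0, 1,0.5,11.5,0,0, 1.5,0.5,14.5,0,0, 2.5,1,17.5,0,0, 3.5,1,20.5,0,0, 4.5,1.5,23,0,0, 5.5,1.5,26,0,0, 7,1.5,28.5,0,0]';  python3 chk.py 5.2; python3 arc.py 5.2 5.6 10
```

```text
clock: 12.85
tool_pos: [560.4, 85.8, 444.2]
tool_rot: [-0.703, 0.707, 0.054, -0.055]
contact_force: [-2.3, -4.7, 7.3]
width: 21.6
t 12.85 press -54.7 28.3 z 444.2 rad 60.7 phi 5.198 | Ftan(resist) 5.2 Frad 0.7 Fz 7.3 w 21.6
5.24 [1.0, 0.0, 2.0]
5.28 [2.5, 0.0, 4.5]
5.32 [3.5, 0.5, 6.5]
5.36 [5.0, 0.5, 8.0]
5.4 [6.5, 1.0, 10.0]
5.44 [8.0, 1.0, 12.0]
5.48 [10.0, 1.0, 13.5]
5.52 [11.5, 1.5, 15.5]
5.56 [13.5, 1.5, 17.0]
5.6 [15.0, 1.5, 18.5]
```

```bash
python3 -m creep '[1,0,2,0,0, 2.5,0,4.5,0,0, 3.5,0,6.5,0,0, 5,0.5,8,0,0, 6.5,0.5,10,0,0, 8,1,12,0,0, 10,1,13.5,0,0, 11.5,1,15.5,0,0, 13.5,1.5,17,0,0, 15,1.5,18.5,0,0]';  python3 chk.py 5.6; python3 arc.py 5.6 5.8 5; python3 arc.py 5.8 6 5;
```

```text
clock: 13.68
tool_pos: [572.1, 106.7, 442.3]
tool_rot: [-0.704, 0.706, 0.053, -0.056]
contact_force: [-4.3, -3.6, 7.0]
width: 21.7
t 13.68 press -39.9 47.1 z 442.3 rad 61.1 phi 5.594 | Ftan(resist) 5.5 Frad 0.9 Fz 7.0 w 21.7
5.64 [2.0, 0.5, 1.5]
5.68 [4.0, 0.5, 3.0]
5.72 [6.0, 1.0, 4.0]
5.76 [8.0, 1.0, 5.5]
5.8 [10.0, 1.0, 6.5]
5.84 [2.5, 0.5, 1.0]
5.88 [4.5, 0.5, 2.0]
5.92 [6.5, 1.0, 3.0]
5.96 [9.0, 1.0, 4.0]
6.0 [11.0, 1.0, 4.5]
```

```bash
python3 -m creep '[2,0,1.5,0,0, 4,0.5,3,0,0, 6,0.5,4,0,0, 8,1,5.5,0,0, 10,1,6.5,0,0]';  python3 chk.py 5.8; python3 -m creep '[2.5,0,1,0,0, 4.5,0.5,2,0,0, 6.5,0.5,3,0,0, 9,1,4,0,0, 11,1,4.5,0,0]';  python3 chk.py 6;  python3 arc.py 6 6.2 5; python3 arc.py 6.2 6.4 5
```

```text
clock: 14.1
tool_pos: [580.9, 115.0, 441.3]
tool_rot: [-0.704, 0.706, 0.053, -0.056]
contact_force: [-5.1, -1.8, 8.2]
width: 21.6
t 14.10 press -29.9 53.9 z 441.3 rad 61.2 phi 5.791 | Ftan(resist) 5.2 Frad 1.6 Fz 8.2 w 21.6
clock: 14.52
tool_pos: [591.0, 121.3, 440.4]
tool_rot: [-0.704, 0.706, 0.053, -0.056]
contact_force: [-5.6, -0.9, 7.0]
width: 21.7
t 14.52 press -18.9 58.6 z 440.4 rad 61.3 phi 5.987 | Ftan(resist) 5.4 Frad 1.6 Fz 7.0 w 21.7
6.04 [2.5, 0.5, 0.5]
6.08 [5.0, 0.5, 1.5]
6.12 [7.5, 0.5, 1.5]
6.16 [9.5, 1.0, 2.0]
6.2 [12.0, 1.0, 2.5]
6.24 [2.5, 0.5, 0.0]
6.28 [5.0, 0.5, 0.0]
6.32 [7.0, 0.5, 0.0]
6.36 [9.5, 1.0, 0.0]
6.4 [12.0, 1.0, -0.5]
```

```bash
python3 -m creep '[2.5,0,0.5,0,0, 5,0.5,1.5,0,0, 7,0.5,1.5,0,0, 9.5,1,2,0,0]';  python3 chk.py 6.16; python3 -m creep '[2.5,0,0,0,0, 5,0.5,0,0,0]';  python3 chk.py 6.24;
```

```text
clock: 14.85
tool_pos: [599.7, 124.8, 439.6]
tool_rot: [-0.704, 0.706, 0.053, -0.057]
contact_force: [-9.0, -0.3, 12.0]
width: 21.3
t 14.85 press -9.8 60.8 z 439.6 rad 61.4 phi 6.139 | Ftan(resist) 8.7 Frad 2.4 Fz 12.0 w 21.3
clock: 15.02
tool_pos: [604.2, 125.9, 439.3]
tool_rot: [-0.705, 0.705, 0.052, -0.058]
contact_force: [-13.3, 0.7, 14.5]
width: 21.7
t 15.02 press -5.2 61.1 z 439.3 rad 61.3 phi 6.215 | Ftan(resist) 12.8 Frad 3.7 Fz 14.5 w 21.7
```

```bash
python3 -m creep '[-0.5,0,0,0,0, -0.5,0,0,0,0, -0.5,0,0,0,0, -0.5,0,0,0,0]';  python3 chk.py 6.24
```

```text
clock: 15.35
tool_pos: [603.7, 125.8, 439.4]
tool_rot: [-0.705, 0.705, 0.053, -0.057]
contact_force: [-10.7, 0.4, 13.5]
width: 21.7
t 15.35 press -5.7 61.1 z 439.4 rad 61.3 phi 6.206 | Ftan(resist) 10.3 Frad 2.8 Fz 13.5 w 21.7
```

```bash
python3 -m creep '[0.3,0,0,0,0, 0.3,0,0,0,0, 0.3,0,0,0,0, 0.3,0,0,0,0]';  python3 chk.py 6.24; python3 - <<'E'
from h import *
f=env.grab_frame("side"); save(f,"s10.png",(270,130,370,255),5)
E
python3 arc.py 6.23 5.23 10
```

```text
clock: 15.68
tool_pos: [603.9, 125.8, 439.3]
tool_rot: [-0.705, 0.705, 0.052, -0.057]
contact_force: [-11.3, 0.2, 12.0]
width: 21.8
t 15.68 press -5.5 61.1 z 439.3 rad 61.3 phi 6.210 | Ftan(resist) 11.0 Frad 2.7 Fz 12.0 w 21.8
6.13 [-6.0, 0.0, -0.5]
6.03 [-12.0, -0.5, -2.0]
5.93 [-18.0, -1.0, -3.5]
5.83 [-23.5, -1.5, -6.0]
5.73 [-28.5, -2.0, -9.0]
5.63 [-33.5, -2.5, -12.5]
5.53 [-38.0, -3.0, -16.0]
5.43 [-42.0, -3.5, -20.5]
5.33 [-46.0, -4.0, -25.5]
5.23 [-49.0, -4.5, -30.5]
```

View pics/s10.png

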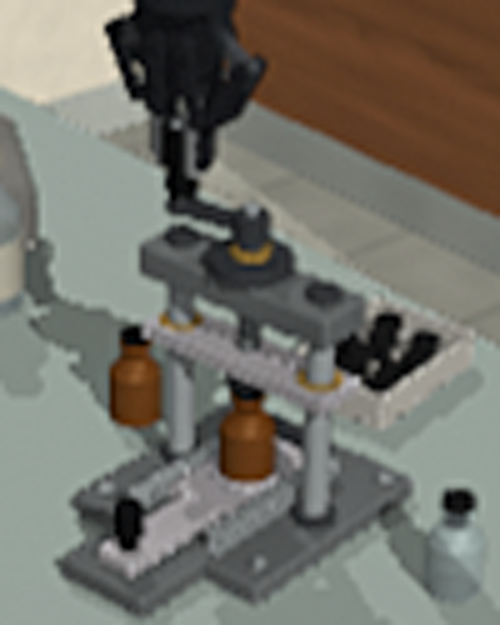

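```bash
python3 -m creep '[-3,-0.5,0,0,0, -8,-1,-1,0,0, -14,-1.5,-2.5,0,0, -20,-2,-4.5,0,0, -25,-2.5,-7,0,0, -30,-3,-10.5,0,0, -35,-3.5,-14,0,0, -40,-4,-18,0,0, -44.5,-4.5,-23.5,0,0, -49,-5,-30.5,0,0]';  python3 chk.py 5.2; python3 arc.py 5.23 4.23 10
```

```text
clock: 16.57
tool_pos: [561.2, 87.8, 444.0]
tool_rot: [-0.704, 0.706, 0.054, -0.055]
contact_force: [-1.6, -1.3, 6.5]
width: 21.4
t 16.57 press -53.6 30.1 z 444.0 rad 60.6 phi 5.232 | Ftan(resist) 1.8 Frad 1.0 Fz 6.5 w 21.4
5.13 [-3.0, -0.5, -5.0]
5.03 [-5.0, -1.0, -11.0]
4.93 [-6.5, -1.5, -16.5]
4.83 [-7.5, -2.0, -22.5]
4.73 [-8.0, -2.5, -28.5]
4.63 [-8.0, -3.0, -34.5]
4.53 [-7.0, -3.5, -40.5]
4.43 [-5.5, -4.0, -46.0]
4.33 [-3.5, -4.5, -52.0]
4.23 [-1.0, -5.0, -57.5]
```

```bash
python3 -m creep '[-3,-0.5,-5,0,0, -5,-1,-11,0,0, -6.5,-1.5,-16.5,0,0, -7.5,-2,-22.5,0,0, -8,-2.5,-28.5,0,0, -8,-3,-34.5,0,0, -7,-3.5,-40.5,0,0, -5.5,-4,-46,0,0, -3.5,-4.5,-52,0,0, -1,-5,-57.5,0,0]';  python3 chk.py 4.2; python3 arc.py 4.23 3.23 10;  python3 arc.py 3.23 2.23 10
```

```text
clock: 17.4
tool_pos: [570.0, 30.8, 448.7]
tool_rot: [-0.705, 0.705, 0.055, -0.055]
contact_force: [1.6, -0.9, 3.6]
width: 21.3
t 17.40 press -53.7 -27.5 z 448.7 rad 59.5 phi 4.231 | Ftan(resist) 1.7 Frad -0.7 Fz 3.6 w 21.3
4.13 [3.0, -0.5, -5.0]
4.03 [6.5, -1.0, -10.0]
3.93 [10.5, -1.0, -14.5]
3.83 [15.0, -1.5, -18.5]
3.73 [19.5, -2.0, -22.0]
3.63 [25.0, -2.5, -25.0]
3.53 [30.5, -3.0, -27.5]
3.43 [36.0, -3.5, -29.5]
3.33 [42.0, -4.0, -31.0]
3.23 [47.5, -4.5, -32.0]
3.13 [6.0, -0.5, 0.0]
3.03 [12.0, -1.0, 0.5]
2.93 [18.0, -1.5, 1.5]
2.83 [24.0, -2.0, 3.0]
2.73 [29.5, -2.5, 5.0]
2.63 [35.0, -3.0, 7.5]
2.53 [40.0, -3.5, 11.0]
2.43 [44.5, -4.0, 14.5]
2.33 [49.0, -4.5, 18.5]
2.23 [53.0, -5.0, 23.5]
```

```bash
python3 -m creep '[3,-0.5,-5,0,0, 6.5,-1,-10,0,0, 10.5,-1,-14.5,0,0, 15,-1.5,-18.5,0,0, 19.5,-2,-22,0,0, 25,-2.5,-25,0,0, 30.5,-3,-27.5,0,0, 36,-3.5,-29.5,0,0, 42,-4,-31,0,0, 47.5,-4.5,-32,0,0]';  python3 chk.py 3.2; python3 -m creep '[6,-0.5,0,0,0, 12,-1,0.5,0,0, 18,-1.5,1.5,0,0, 24,-2,3,0,0, 29.5,-2.5,5,0,0, 35,-3,7.5,0,0, 40,-3.5,11,0,0, 44.5,-4,14.5,0,0, 49,-4.5,18.5,0,0, 53,-5,23.5,0,0]'; python3 chk.py 2.23; python3 arc.py 2.23 1.23 10;  python3 arc.py 1.23 0.23 10
```

```text
clock: 18.23
tool_pos: [622.2, 7.3, 453.4]
tool_rot: [0.705, -0.705, -0.055, 0.055]
contact_force: [2.0, 1.7, 6.0]
width: 21.6
t 18.23 press -5.8 -58.9 z 453.4 rad 59.0 phi 3.223 | Ftan(resist) 2.2 Frad -1.5 Fz 6.0 w 21.6
clock: 19.07
tool_pos: [670.6, 38.9, 458.2]
tool_rot: [0.705, -0.705, -0.055, 0.055]
contact_force: [0.1, 1.0, 5.3]
width: 21.4
t 19.07 press 47.0 -35.1 z 458.2 rad 59.4 phi 2.202 | Ftan(resist) 0.9 Frad -0.4 Fz 5.3 w 21.4
2.13 [3.5, -0.5, 4.5]
2.03 [6.5, -1.0, 10.0]
1.93 [8.5, -1.5, 15.5]
1.83 [10.5, -2.0, 21.0]
1.73 [11.5, -2.0, 27.0]
1.63 [12.5, -2.5, 33.0]
1.53 [12.5, -3.0, 39.0]
1.43 [12.0, -3.5, 45.0]
1.33 [11.0, -4.0, 51.0]
1.23 [9.0, -4.5, 56.5]
1.13 [-2.0, -0.5, 5.5]
1.03 [-5.0, -1.0, 11.0]
0.93 [-8.5, -1.5, 16.0]
0.83 [-12.0, -2.0, 20.5]
0.73 [-16.5, -2.5, 24.5]
0.63 [-21.0, -3.0, 28.5]
0.53 [-26.0, -3.5, 32.0]
0.43 [-31.5, -4.0, 34.5]
0.33 [-37.0, -4.5, 37.0]
0.23 [-43.0, -5.0, 38.5]
```

```bash
python3 -m creep '[3.5,-0.5,4.5,0,0, 6.5,-1,10,0,0, 8.5,-1.5,15.5,0,0, 10.5,-2,21,0,0, 11.5,-2,27,0,0, 12.5,-2.5,33,0,0, 12.5,-3,39,0,0, 12,-3.5,45,0,0, 11,-4,51,0,0, 9,-4.5,56.5,0,0]';  python3 chk.py 1.2; python3 -m creep '[-2,-0.5,5.5,0,0, -5,-1,11,0,0, -8.5,-1.5,16,0,0, -12,-2,20.5,0,0, -16.5,-2.5,24.5,0,0, -21,-3,28.5,0,0, -26,-3.5,32,0,0, -31.5,-4,34.5,0,0, -37,-4.5,37,0,0, -43,-5,38.5,0,0]'; python3 chk.py 0.23; python3 arc.py .23 0 5
```

```text
clock: 19.9
tool_pos: [670.4, 96.2, 463.0]
tool_rot: [0.705, -0.705, -0.055, 0.055]
contact_force: [-0.1, 0.8, 5.5]
width: 21.4
t 19.90 press 55.6 21.5 z 463.0 rad 60.6 phi 1.207 | Ftan(resist) 0.8 Frad 0.3 Fz 5.5 w 21.4
clock: 20.73
tool_pos: [621.8, 127.3, 467.8]
tool_rot: [0.705, -0.705, -0.055, 0.055]
contact_force: [-0.5, 0.1, 5.5]
width: 21.5
t 20.73 press 12.4 59.8 z 467.8 rad 61.3 phi 0.221 | Ftan(resist) 0.5 Frad 0.1 Fz 5.5 w 21.5
0.184 [-2.5, 0.0, 0.5]
0.138 [-5.0, -0.5, 1.0]
0.092 [-8.0, -0.5, 1.0]
0.046 [-10.5, -1.0, 1.5]
-0.0 [-13.5, -1.0, 1.5]
```

```bash
python3 -m creep '[-2.5,0,0.5,0,0, -5,-0.5,0.5,0,0, -8,-0.5,0.5,0,0, -10.5,-1,0.5,0,0, -13.5,-1,0.5,0,0, -14.5,-1,0.5,0,0, -14.5,-1,0.5,0,0]';  python3 chk.py 0; python3 -m creep '[-0.5,0,0,0,0, -1,0,0,0,0, -1,0,0,0,0]';  python3 chk.py 0
```

```text
clock: 21.32
tool_pos: [607.8, 126.1, 468.9]
tool_rot: [0.706, -0.704, -0.056, 0.054]
contact_force: [2.2, 3.9, 4.1]
width: 21.3
t 21.32 press -1.6 60.8 z 468.9 rad 60.8 phi -0.010 | Ftan(resist) -2.8 Frad 3.5 Fz 4.1 w 21.3
clock: 21.57
tool_pos: [607.3, 126.0, 468.9]
tool_rot: [0.706, -0.704, -0.057, 0.054]
contact_force: [5.5, 5.4, 3.9]
width: 21.6
t 21.57 press -2.1 60.8 z 468.9 rad 60.8 phi -0.019 | Ftan(resist) -6.4 Frad 4.4 Fz 3.9 w 21.6
```

```bash
python3 -m creep '[1,0,0,0,0, 1,0,0.5,0,0.15, 1,0,0.5,0,0.35, 1,0,0.5,0,0.5, 1,0,0.5,0,0.6, 1,0,0.5,0,0.6]';  python3 chk.py 0; python3 - <<'E'
from h import *
f=env.grab_frame("side"); save(f,"s11.png",(250,60,370,220),4)
E
```

```text
clock: 22.07
tool_pos: [607.4, 125.6, 467.6]
tool_rot: [-0.705, 0.705, 0.054, -0.056]
contact_force: [0.5, 0.4, 0.1]
width: 51.4
t 22.07 press -2.1 60.4 z 467.6 rad 60.4 phi -0.019 | Ftan(resist) -0.5 Frad 0.3 Fz 0.1 w 51.4
```

View pics/s11.png

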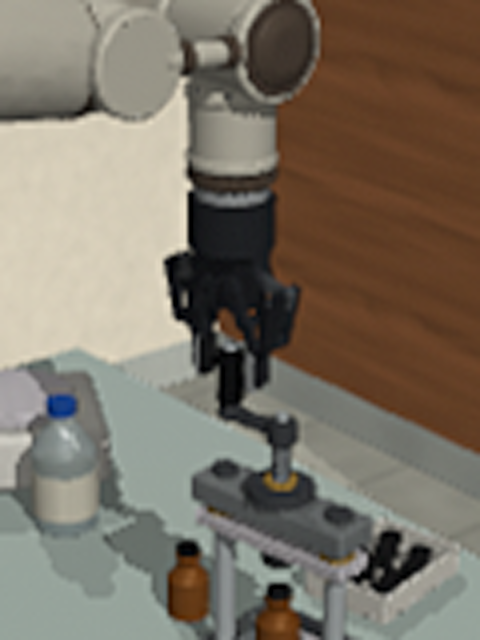

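Released cleanly at the top stop. Lift away and inspect.

```bash
python3 -m creep '[0,-15,0,0,0.6, 0,-40,0,0,0.6, 0,-70,0,0,0.6, -10,-90,0,0,0.6, -40,-95,0,0,0.6, -75,-95,0,0,0.6, -115,-95,0,0,0.6, -155,-95,0,0,0.6, -190,-95,0,0,0.6, -220,-95,0,0,0.6]';  python3 -m creep '[0,0,0,0,0.6, 0,0,0,0,0.6]'; python3 - <<'E'
from h import *
f=env.grab_frame("side"); save(f,"s12.png",(270,130,370,255),6 if 0 else 4.8)
t=env.grab_frame("top"); save(t,"t12.png",(230,135,350,235),6)
E
```

```text
clock: 22.95
tool_pos: [387.9, 91.7, 563.4]
tool_rot: [-0.705, 0.705, 0.055, -0.055]
contact_force: [0.7, -0.8, 1.8]
width: 51.6
clock: 23.12
tool_pos: [389.0, 91.7, 564.1]
tool_rot: [-0.705, 0.705, 0.055, -0.054]
contact_force: [0.3, -0.1, -0.3]
width: 51.4
```

View pics/s12.png

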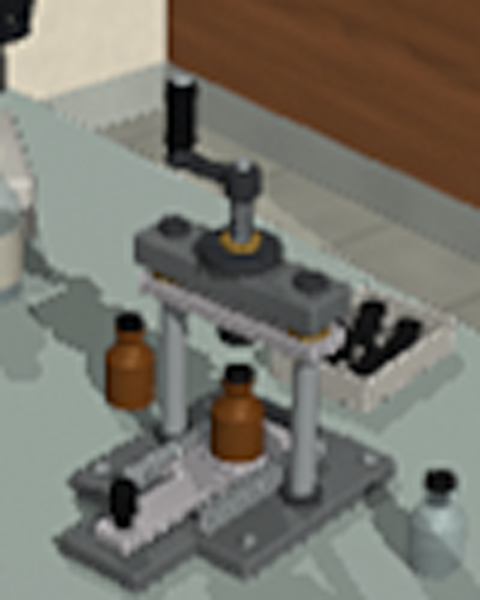

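View pics/t12.png

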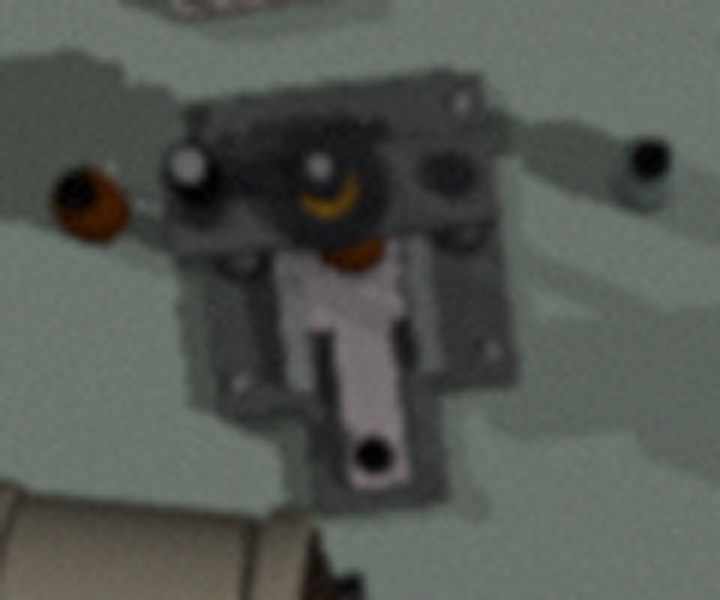

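```bash
python3 - <<'E'
from h import *
t=env.grab_frame("top"); s=env.grab_frame("side")
p=ray(t,230+374/6,135+453/6,63);print("knob T",p,press(p))
p=ray(s,270+123/4.8,130+503/4.8,52);print("knob S",p,press(p))
p=ray(t,230+190/6,135+165/6,328);print("sleeve T",press(p))
p=ray(s,270+238/4.8,130+370/4.8,100);print("stopper S",press(p))
st()
E
```

```text
knob T [489.61  45.63  63.  ] [-130.83   -0.43]
knob S [486.63  44.41  52.  ] [-133.97   -1.18]
sleeve T [-1.39 58.38]
stopper S [7.42 6.93]
t 23.32 tool [390.96  91.78 563.39] press [-221.16   60.42] Fworld [ 0.82 -0.25  0.06] Fpress [ 0.77 -0.38] w 51.1 yaw_x-press(deg) 0.0 q [-0.07 -0.36  1.77 -0.    1.73 -1.8 ]
```

```bash
python3 - <<'E'
from h import *
import pickle
def cloud(f,box):
    P=[];x0,y0,x1,y1=box
    for v in range(y0,y1):
        for u in range(x0,x1):
            r,g,b=[int(c) for c in f["pixels"][v,u]]
            if r>60 and r>1.6*g and g>1.2*b and f["z_map"][v,u]>0: P.append(pt(f,u,v,float(f["z_map"][v,u])))
    return np.array(P)
from scipy.optimize import least_squares
for n,f in(("start",pickle.load(open("side.pkl","rb"))),("now",env.grab_frame("side"))):
    P=cloud(f,(305,195,335,235)); 
    B=P[(P[:,2]>30)&(P[:,2]<62)]
    r=least_squares(lambda c:np.hypot(B[:,0]-c[0],B[:,1]-c[1])-21.5,B[:,:2].mean(0)+[12,12],loss="soft_l1")
    print(n,len(P),len(B),"zmax brown",P[:,2].max(),"axis",r.x,press(r.x))
E
python3 - <<'E'
from h import *
f=env.grab_frame("side"); save(f,"s13.png",(285,190,345,250),10)
E
```

```text
start 138 58 zmax brown 104.52704957587616 axis [576.43  62.42] [-42.46   2.72]
now 130 50 zmax brown 100.81287383169865 axis [618.88  66.85] [0.16 0.53]
```

View pics/s13.png

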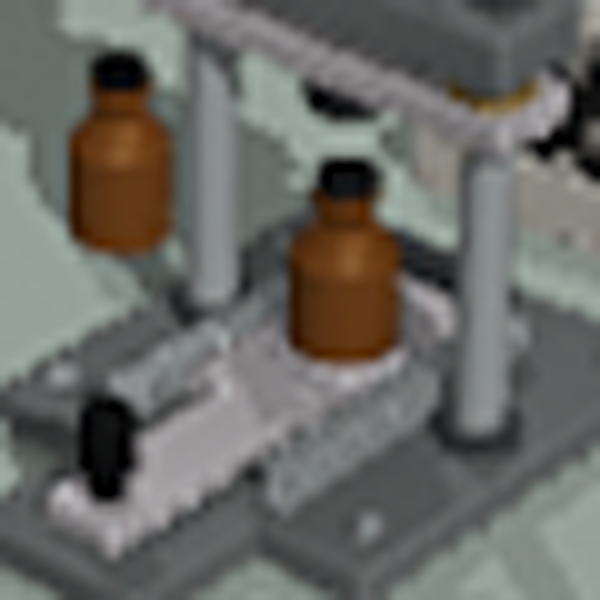

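```bash
python3 -c "
from rig import env
print(env.sign_off())"
```

```text
the job is handed in; nothing more can be done
None
```

The stoppering job is done and handed in at about 23 s; sign-off gives no verdict, so the results below come from my own measurements.

- **Shuttle:** I pushed it in by the knob with closed fingers until the push force reached 12 N against the stop.
- **Pressing:** I gripped the sleeve at 60 N and wound down. The foot met the stopper at about 4.1–4.3 rad and the crank went solid at about 6.1 rad.
- **Bedding:** I leaned on the sleeve for about 0.7 s. The force was 10–11 N while held and 12.8 N at its peak, against about 2.4 N for free turning. From these I estimate about 105–145 N on the glass; there was no direct reading of it.
- **Return:** I wound the crank back up while holding the sleeve, felt the top stop at 5–6 N, opened the gripper and backed away.

**Last checks:**
- **Crank:** the sleeve is back at its starting place.
- **Bottle:** it is upright, with its axis within 1 mm of the spindle.
- **Stopper:** in the picture its head sits on the lip, the same as on the done bottle.
- **Other things:** the done bottle and the clear bottle look unmoved; I did not check the rest individually, and I kept the arm clear of them.

One check disagreed. The top camera put the knob at -130.8 mm, but a side-camera reading gave -134.0 mm, outside the -133 mm limit. I took the side reading as pixel error: right after the push that camera had given -131.5 mm, and both the force at the stop and the bottle's position agree with fully in.

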